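# Turn the oat biscuit over on to the board

### The job

Pick up the cranked turner from its rest, feel its blade along the baking sheet and under the near edge of the one biscuit lying there, and lever that biscuit over so it lies upside down, flat on the cutting board it is pushed towards. The biscuits are brittle, the sheet scratches and everything here is food-clean: keep the blade's touch light (under 6 N), never touch the biscuit with the gripper, and leave everything else where it is. Then lay the turner's handle back in both notches of its rest and let go.

Things in the scene. Friction and masses are not known exactly. Their poses are not given: they have to be found in the camera images.
- station: Fixed flat baking sheet with a cutting board across its far end. Origin: middle of the board's near edge, at counter height; x away from the sheet across the board, y along the edge, z up. Sheet: dark steel, x -200..0 mm, y -110..110, top at z 4; rims 9 mm high along both sides (y +-108), none at the near end. Board: x 0..210, y -150..150, top at z 14: its near edge is a 10 mm step.
- biscuit: Hard oat biscuit on the sheet, 66 x 66 x 10 mm, 30 to 65 g. Sides bevelled above and below: upright rim 2 mm high, 4 mm above the sheet; flat faces 50 x 50, so the under-bevel runs 8 mm in over 4 mm height. Origin: its centre; z out of the face scored with a grid of lines (up at the start; other face plain). Sides about parallel to the board's edge, 3 to 8 mm from it.
- turner: Cranked turner, 190 g. Pose: of its handle: black bar 92 (x) x 18 (y) x 26 (z) mm, origin at its centre (grip firmly); x towards the blade. Thin neck drops from x 45 to a level steel blade 70 (x) x 60 (y) x 2 mm: front edge x 125, underside z -56, heel x 55. The stiff neck is bent up or down at its top, each time differently: front edge up to 11 mm higher or lower (blade 8 degrees); feel for it.
- tin: Bystander: fixed black open tin 200 x 110 x 50 mm, across the sheet from the rest. Origin: centre of underside.
- biscuit_left: Bystander: biscuit like the other, already turned, near the left (+y) end of the board. Origin at its centre.
- biscuit_right: Bystander: another biscuit already turned, near the right (-y) end of the board. Origin at its centre.
- cutter: Bystander: steel ring cutter, 56 mm wide and 35 mm high, standing on the board 105 to 115 mm past its near edge. Origin: centre of underside.
- mug: Bystander: white mug, 80 mm wide, 92 mm high. Origin: centre of underside.
- mug2: Bystander: white mug, 80 mm wide, 92 mm high. Origin: centre of underside.
- bowl: Bystander: white bowl, 130 mm wide, 60 mm high. Origin: centre of underside.
- jar: Bystander: closed glass jar, 66 mm wide, 100 mm high. Origin: centre of underside.
- brush: Bystander: wooden pastry brush, 200 mm long, lying on the counter.
- rest: Fixed steel utensil rest, left or right of the sheet. Origin: centre of the underside of its base (110 x 60 x 6 mm); x along the turner's handle, to its blade. Two posts at x +-36 mm (6 thick, 40 wide) with notches 26 mm wide between 10 mm high cheeks; notch floors at z 60, so the handle's centre belongs at x 0, y 0, z 73. The blade hangs free past the base.
Things that resemble listed ones, but are neither listed nor needed, are in the scene too. What is shaped like the biscuit but black or yellow is not meant. Leave any pink look-alike of the turner alone.

How it is judged:
On the way, in this order (a step that is already met when the one before it is completed fails the run):
1. the turner is lifted out of its rest (z of turner in the frame of rest above 0.09 m and contact force between the fingers and turner above 1 N), for 0.1 s.
2. the held turner's blade rests on the baking sheet behind the biscuit, under light load (contact force between turner and station above 0.3 N and x of turner in the frame of station between -0.33 and -0.15 m), for 0.1 s.
3. the biscuit stands levered up on the held blade, at the board's edge (angle between biscuit's own z axis and vertical between 0.6 and 1.8 rad and contact force between turner and biscuit above 0.02 N and height (world z) of biscuit below 0.07 m), for 0.1 s.
4. the biscuit lies upside down, flat on the board (angle between biscuit's own z axis and vertical above 3.04 rad and x of biscuit in the frame of station above 0.003 m and z of biscuit in the frame of station below 0.023 m and linear speed of biscuit below 0.02 m/s), for 0.2 s.
At the end, for the whole second after the job is handed in: The biscuit rests scored face down (within 0.1 rad of level) on the board, its centre 3 mm or more past the near edge; the turner's handle rests in both notches of its rest, level within 0.1 rad, its centre within 12 mm lengthwise and 8 mm sideways of the rest's centre, let go (angle between biscuit's own z axis and vertical above 3.04 rad and x of biscuit in the frame of station between 0.003 and 0.19 m and y of biscuit in the frame of station between -0.14 and 0.14 m and z of biscuit in the frame of station between 0.015 and 0.023 m and linear speed of each of biscuit, turner below 0.01 m/s and angle between turner's own z axis and vertical below 0.1 rad and x of turner in the frame of rest between -0.012 and 0.012 m and y of turner in the frame of rest between -0.008 and 0.008 m and z of turner in the frame of rest between 0.069 and 0.078 m); the robot touches nothing.
It fails at once if the gripper or its fingers touch the biscuit (contact force between any of the arm, the fingers and biscuit above 0.2 N).
It fails at once if the biscuit is pressed with more than 6 N by the turner (contact force between turner and biscuit above 6 N).
It fails at once if the turner is pressed on the sheet or board with more than 6 N (contact force between turner and station above 6 N).
It fails at once if the turned biscuits or the cutter on the board are shifted more than 8 mm (distance of any of biscuit_left, biscuit_right, cutter from where it was at the start of the episode above 0.008 m).
It fails at once if a mug, the bowl, the jar or the brush is shifted more than 15 mm (distance of any of mug, mug2, bowl, jar, brush from where it was at the start of the episode above 0.015 m).
It also fails if it takes over 72 s, if anything falls off the work surface, if the arm or the gripper's body presses on something with over 40 N, if the wrist force passes 120 N, or if a joint passes its speed limit or range.

### The arm

A 6-joint arm with a two-finger parallel gripper is mounted at the origin on the work surface. World frame = base frame: x ahead of the robot, y to its left, z up, the work surface at z = 0. Lengths are in m, angles in rad, forces in N, time in s.
With the tool pointing down it reaches from about 0.4 to 0.825 m from the base axis. Payload 7 kg.
Tool frame: the origin (TCP) lies midway between the tips of the shut fingers; the grasp point (between the pads) lies 19 mm behind it; z points along the fingers, y is the line along which they close (so a half turn about z gives the same grasp; the last joint's range is limited). The gripper opens to 88 mm and grips with 3 to 60 N. Pads are 19 mm wide; open, the fingers measure 130 mm over their backs; the gripper's body (78 mm by 193 mm) begins 47 mm behind the grasp point.
Start: joints at [-0.851, 0.359, 0.012, 0, -1.224, -0.288], TCP at [0.282, -0.613, 0.227] pointing down, gripper open.
Joint ranges: [-3.07, 3.07], [-1.43, 2.12], [-1.02, 1.25], [-3.03, 1.67], [-3.05, -0], [-3.03, 3.03]. Speed limits (rad/s): [2.39, 2.39, 3.01, 3.14, 3.14, 3.14].

### API

Orientations are given as [roll, pitch, yaw] about the fixed x, y, z axes, in that order (R = Rz(yaw) Ry(pitch) Rx(roll)).
In Python, from station import get_state, grab_frame, calibration, job_done, boxes_of, regions_of, spot_point gives the robot as it stands. The module is installed in compiled form; this text tells all that it offers.
- The arm moves only by the tool arm_command, never from a script. Its argument "commands" is a list of rows, each an object of numbers: "tx", "ty", "tz": the shift along the tool's x, y, z each as a share of 25 cm, from -1 to 1; "twist": the turn about the tool's z as a share of 180 degrees, from -1 to 1. A call has exactly 8 rows; each row is the pose to reach, as a shift and turn from the pose commanded when the call began, along the tool's axes at that moment, turning the shorter way round; what a row does not reach only later rows make up. A row lasts 1/12 s, in which the tool goes at most 41.7 mm and 7.16 degrees, less where a joint would pass 70% of its speed; a pose out of reach is approached as far as the arm can. A call with a number of a shift or a turn outside -1 to 1 is refused whole. A call with a gripper value outside its range is refused whole. "claw" is the opening, from 0 (shut) to 1 (fully open), set as the call begins (left out, the last holds). The fingers move at their own pace and stop on an object; "grip_force" is the grip in N (left out, the last holds). Time passes only in rows, so rows that repeat a pose let the fingers close, or fill a call up. It gives the time, the measured TCP pose, the force, the opening and the grip force at its end, in the units of the state.
- get_state(): the state, without advancing time (a new reading comes with each control period).
- grab_frame(name): name is "scene" or "top" or "wrist"; returns the picture (480x640x3 uint8, red, green, blue); there is no depth.
- calibration(name): a dict with "camera_matrix" (3x3 intrinsics, pixels), "extrinsics" (4x4, takes a point from camera to world coordinates). Camera axes: x right, y down, z forward; pixel columns grow to the right and rows downward; lengths in m; the calibration is good to about 2 mm. A picture is of the moment at which its call begins: read the wrist's pose just before it. calibration takes no time and is no camera call; for the wrist camera it gives the pose at the moment of the call.
- job_done(): hands the job in; it is judged then, once.
Trained networks look in the newest picture that a camera, given by its name, has taken for a name from the list of things; names that differ only in an ending like _2 or _b are one class to them, and where a whole thing is asked for, a point or a joint stands for the part that bears it (a point fixed in the world has none). Each returns a list of dicts, best first, with "score" (0 to 1); they miss things now and then, are a little off and sometimes report something else, mostly with a low value. They report only what shows in the picture. A call takes as long as a camera call. They do not tell look-alikes from the thing itself.
- boxes_of(query, camera): "rect" ([left, top, right, bottom] in pixels, round what is visible of it).
- regions_of(query, camera): "region" (480x640 bool, what is visible of it) and "rect" ([left, top, right, bottom] in pixels, round what is visible of it).
- spot_point(query, camera): "uv" ([column, row] in pixels: a listed point, or the origin of a listed thing).
The state is a dict: "t": time; "q": joint angles; "qd": joint speeds; "joint_efforts": joint torques, N m; "eef_pos": TCP position; "ee_rot": TCP orientation; "force": force on the tool from outside, world axes, zero at the start; "moment": the same for the moment, N m; "width": finger opening in m; "gripper_force": force on a finger pad.
Only numpy, scipy, OpenCV 4.12 (cv2) and the standard library are available. Lean on these libraries where they do the work, as an engineer would, in place of code of your own. Each camera call takes 0.05 s, during which the arm holds its last target. There are 200 camera calls.

## Working session

There is one attempt and no reset: what is moved stays moved. The work goes in short steps, Python scripts to look and compute and a tool call to move; the robot and the scene stay as the last step left them, time stands still between calls to the robot, and variables do not carry over. Pictures are saved under pics/ and viewed, at most 10 in all, crops included, and the job is handed in when it is done.

Besides the shell and the picture viewer there is one more tool, called as name([rows], argument=value, ...), one row to a line, values as JSON. arm_command: Moves the arm, as the interface text tells. Shift numbers are shares of 25 cm and turn numbers shares of 180 degrees, none past 1 either way. Its arguments: {"type":"object","properties":{"commands":{"type":"array"},"claw":{"type":"number"},"grip_force":{"type":"number"}},"required":["commands"]}

```bash
mkdir -p pics; ls; cat > h.py <<'E'
import numpy as np, cv2
from scipy.spatial.transform import Rotation as R
from station import *
def ray(cam,uv,z,cal=None):
    c=cal or calibration(cam); K=np.array(c["camera_matrix"]);T=np.array(c["extrinsics"])
    d=T[:3,:3]@np.linalg.solve(K,[uv[0],uv[1],1.]); o=T[:3,3]
    return o+d*(z-o[2])/d[2]
def proj(cam,p,cal=None):
    c=cal or calibration(cam); K=np.array(c["camera_matrix"]);T=np.array(c["extrinsics"])
    q=K@(T[:3,:3].T@(np.array(p)-T[:3,3])); return q[:2]/q[2]
def save(n,im): cv2.imwrite(f"pics/{n}.png",im[...,::-1])
E
python3 - <<'E'
from h import *
np.set_printoptions(precision=4,suppress=True)
s=get_state(); print(s)
for c in("top","scene"):
    im=grab_frame(c); save(c+"0",im); print(c,np.array(calibration(c)["extrinsics"]))
    for n in("station","biscuit","turner","rest","tin","cutter"):
        print(n,[(np.round(d["uv"]).tolist(),round(d["score"],2)) for d in spot_point(n,c)[:4]],[(np.round(d["rect"]).tolist(),round(d["score"],2)) for d in boxes_of(n,c)[:4]])
E
```

```text
pics
{'t': 0.0, 'q': array([-0.8509,  0.3594,  0.0111, -0.0004, -1.2241, -0.2881]), 'qd': array([ 0.0005,  0.0015, -0.0009,  0.0013,  0.0004,  0.0019]), 'joint_efforts': array([  0.0003, -58.2718,  29.3057,   6.9968,   0.0069,  -0.0002]), 'eef_pos': array([ 0.2823, -0.6126,  0.2256]), 'ee_rot': array([ 3.14  , -0.0001, -2.71  ]), 'force': array([ 0.3577, -0.4192,  0.2248]), 'moment': array([-0.0027,  0.0408, -0.0424]), 'gripper_force': 0.0, 'width': 0.08775905403889973}
top [[ 0.0232 -0.9841  0.1763  0.225 ]
 [-0.9996 -0.0257 -0.0124  0.0106]
 [ 0.0167 -0.176  -0.9843  1.7072]
 [ 0.      0.      0.      1.    ]]
station [([331.0, 214.0], 0.69), ([293.0, 194.0], 0.48)] []
biscuit [([325.0, 226.0], 0.85), ([263.0, 247.0], 0.76), ([368.0, 313.0], 0.67)] [([250.0, 232.0, 281.0, 265.0], 0.88), ([315.0, 217.0, 336.0, 238.0], 0.63)]
turner [([431.0, 275.0], 0.91)] [([428.0, 346.0, 446.0, 361.0], 0.68), ([415.0, 234.0, 435.0, 293.0], 0.61)]
rest [([425.0, 276.0], 0.75)] [([414.0, 260.0, 437.0, 300.0], 0.67)]
tin [([217.0, 261.0], 0.87)] [([194.0, 223.0, 239.0, 296.0], 0.69)]
cutter [([333.0,
[... 257 characters left out ...]
, 374.0], 0.57), ([365.0, 193.0, 432.0, 250.0], 0.47)]
biscuit [([327.0, 281.0], 0.73), ([367.0, 246.0], 0.7), ([250.0, 243.0], 0.68), ([209.0, 265.0], 0.65)] [([310.0, 267.0, 346.0, 294.0], 0.98), ([357.0, 239.0, 384.0, 257.0], 0.74), ([238.0, 232.0, 267.0, 246.0], 0.52), ([294.0, 315.0, 331.0, 337.0], 0.39)]
turner [([208.0, 264.0], 0.72), ([149.0, 252.0], 0.65)] [([141.0, 220.0, 189.0, 265.0], 0.96), ([199.0, 254.0, 239.0, 314.0], 0.56)]
rest [([212.0, 278.0], 0.79)] [([196.0, 259.0, 226.0, 296.0], 0.79)]
tin [([396.0, 222.0], 0.87), ([223.0, 355.0], 0.54), ([206.0, 266.0], 0.41)] [([367.0, 190.0, 434.0, 251.0], 0.68)]
cutter [([351.0, 316.0], 0.87)] [([340.0, 298.0, 366.0, 326.0], 0.97)]
```

```bash
python3 - <<'E'
import cv2
a=cv2.imread("pics/top0.png")[130:380,170:480]; b=cv2.imread("pics/scene0.png")
cv2.imwrite("pics/v1.png",cv2.resize(a,None,fx=2.4,fy=2.4,interpolation=cv2.INTER_CUBIC))
cv2.imwrite("pics/v2.png",cv2.resize(b[170:400,120:450],None,fx=2.4,fy=2.4,interpolation=cv2.INTER_CUBIC))
E
```

```text
(no output)
```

View pics/v1.png

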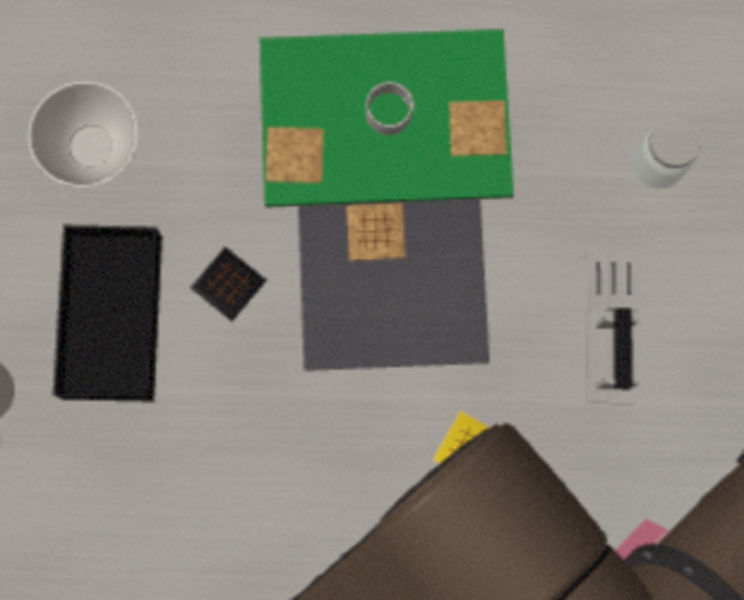

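View pics/v2.png

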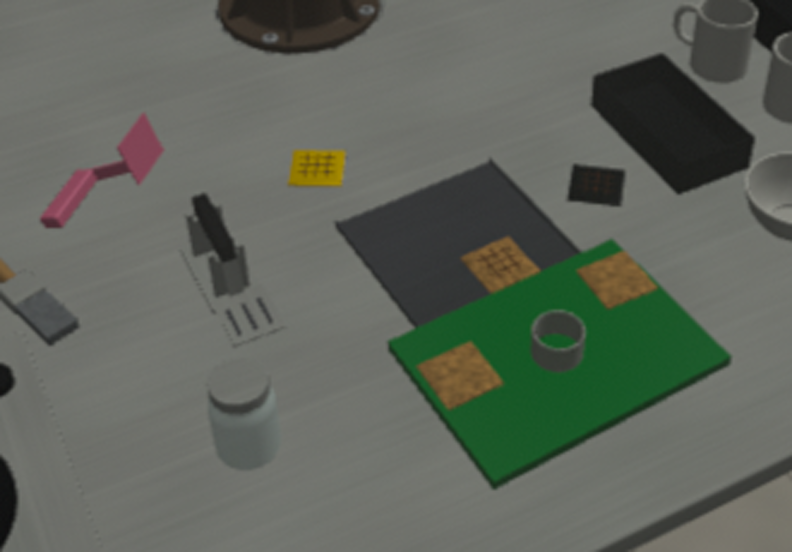

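The top view shows the green board with two turned biscuits and the cutter. The target biscuit is at full-frame (327,227), and the rest and black handle are on the right at about (429,275), with the blade pointing away from the robot. The scene view agrees. The pink turner, and the black and yellow biscuits, are the look-alikes.

```bash
python3 - <<'E'
from h import *
np.set_printoptions(precision=4,suppress=True)
f=lambda u,v:(170+u/2.4,130+v/2.4)
g=lambda u,v:(120+u/2.4,170+v/2.4)
for n,uv,z in [("boardL",(266,206),.014),("boardR",(513,196),.014),("boardFL",(260,38),.014),("boardFR",(503,30),.014),("shNL",(305,370),.004),("shNR",(489,362),.004),
 ("bis",(376,232),.014),("bNL",(349,260),.009),("bNR",(405,258),.009),("bFL",(348,206),.009),("bFR",(404,204),.009),
 ("hFL",(614,309),.086),("hFR",(632,309),.086),("hNR",(635,388),.086),("hNL",(614,388),.086),
 ("slotL",(599,278),.018),("slotR",(629,278),.018)]:
    print(n,ray("top",f(*uv),z))
print("scene")
for n,uv,z in [("boardR",(389,347),.014),("boardFR",(495,487),.014),("boardL",(612,240),.014),("bis",(501,264),.014),("shNL",(490,161),.004),("shNR",(337,225),.004),("hN",(201,196),.086),("hF",(229,258),.086),("slotc",(249,316),.018)]:
    print(n,ray("scene",g(*uv),z))
c=calibration("wrist");print(c)
E
```

```text
boardL [0.629 0.126 0.014]
boardR [ 0.6493 -0.1695  0.014 ]
boardFL [0.8391 0.1411 0.014 ]
boardFR [ 0.8581 -0.1558  0.014 ]
shNL [0.4343 0.0735 0.004 ]
shNR [ 0.4493 -0.1435  0.004 ]
bis [ 0.6007 -0.0061  0.014 ]
bNL [0.5668 0.0252 0.009 ]
bNR [ 0.571  -0.0415  0.009 ]
bFL [0.6328 0.0282 0.009 ]
bFR [ 0.6371 -0.039   0.009 ]
hFL [ 0.5026 -0.2774  0.086 ]
hFR [ 0.5031 -0.2979  0.086 ]
hNR [ 0.4132 -0.3006  0.086 ]
hNL [ 0.4126 -0.2769  0.086 ]
slotL [ 0.5511 -0.2719  0.018 ]
slotR [ 0.552  -0.3076  0.018 ]
scene
boardR [ 0.662  -0.1696  0.014 ]
boardFR [ 0.8686 -0.1554  0.014 ]
boardL [0.6355 0.1297 0.014 ]
bis [ 0.6096 -0.0036  0.014 ]
shNL [0.4371 0.0775 0.004 ]
shNR [ 0.4546 -0.139   0.004 ]
hN [ 0.422 -0.285  0.086]
hF [ 0.5287 -0.2913  0.086 ]
slotc [ 0.5549 -0.2862  0.018 ]
{'camera_matrix': array([[351.5595,   0.    , 323.7086],
       [  0.    , 351.5595, 237.6316],
       [  0.    ,   0.    ,   1.    ]]), 'extrinsics': array([[-0.4172,  0.8768,  0.2392,  0.217 ],
       [ 0.9088,  0.4023,  0.1104, -0.6424],
       [ 0.0006,  0.2635, -0.9647,  0.3852],
       [ 0.    ,  0.    ,  0.    ,  1.    ]])}
```

arm_command([
  {"tx":-0.15,"ty":0.12,"tz":0,"twist":0.03},
  {"tx":-0.3,"ty":0.24,"tz":0,"twist":0.069},
  {"tx":-0.45,"ty":0.36,"tz":0,"twist":0.1},
  {"tx":-0.6,"ty":0.5,"tz":0,"twist":0.138},
  {"tx":-0.75,"ty":0.62,"tz":0,"twist":0.138},
  {"tx":-0.87,"ty":0.75,"tz":0,"twist":0.138},
  {"tx":-1,"ty":0.85,"tz":0,"twist":0.138},
  {"tx":-1,"ty":0.88,"tz":0,"twist":0.138},
], claw=1)

```text
t: 1.97
eef_pos: [0.4175, -0.3099, 0.2268]
ee_rot: [-3.141, 0.001, 3.14]
force: [2.0, 0.1, 0.2]
width: 0.0879
gripper_force: 0.0
```

```bash
cat >> h.py <<'E'
def go(p,yaw=None,cmd=None):
    s=get_state(); r=s["ee_rot"]; M=R.from_euler("xyz",r).as_matrix()
    d=M.T@(np.array(p)-s["eef_pos"])/0.25
    tw=None
    if yaw is not None: tw=-((yaw-r[2]+np.pi)%(2*np.pi)-np.pi)/np.pi
    print("go",d.round(4),"twist",tw)
E
python3 - <<'E'
from h import *
np.set_printoptions(precision=4,suppress=True)
s=get_state();print(s["t"],s["eef_pos"],s["ee_rot"],s["q"],s["force"])
c=calibration("wrist");im=grab_frame("wrist");save("w1",im)
for n in("turner","rest"):
    print(n,[(d["uv"],round(d["score"],2)) for d in spot_point(n,"wrist")[:3]])
E
```

```text
1.9667 [ 0.4175 -0.3099  0.2268] [-3.1412  0.0008  3.1399] [-0.2605  0.1017 -0.3264  0.0002 -1.1418 -1.3121] [2.0248 0.1307 0.1941]
turner [([223.2, 55.2], 0.93), ([348.7, 263.0], 0.83)]
rest [([342.7, 243.3], 0.6)]
```

View pics/w1.png

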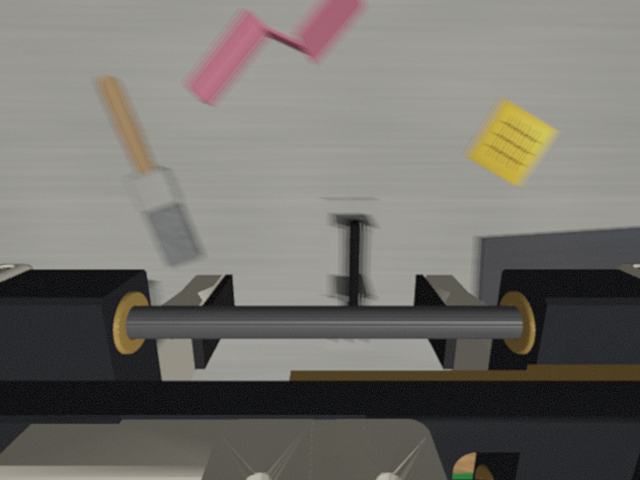

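The wrist view, with image-up towards the robot, shows the handle as a black bar from about (354,221) to (353,303). The rest posts are under it, and the brush and pink decoy are clear to the left.

```bash
python3 - <<'E'
from h import *
np.set_printoptions(precision=4,suppress=True)
c=calibration("wrist")
for uv in [(349,221),(359,221),(349,303),(358,303)]: print(ray("wrist",uv,.086,c))
im=cv2.imread("pics/w1.png",0)
for r in range(216,308,8): 
    x=np.where(im[r,335:375]<40)[0]+335; print(r,x.min() if len(x) else None,x.max() if len(x) else None, ray("wrist",(x.mean(),r),.086,c) if len(x) else "")
go([.458,-.288,.11],np.pi)
E
```

```text
[ 0.4127 -0.2867  0.086 ]
[ 0.4127 -0.278   0.086 ]
[ 0.4909 -0.2851  0.086 ]
[ 0.4909 -0.2767  0.086 ]
216 None None 
224 348 358 [ 0.4154 -0.2832  0.086 ]
232 351 358 [ 0.4226 -0.2817  0.086 ]
240 350 358 [ 0.4299 -0.2819  0.086 ]
248 351 358 [ 0.4373 -0.2813  0.086 ]
256 350 357 [ 0.4448 -0.282   0.086 ]
264 350 357 [ 0.4524 -0.2818  0.086 ]
272 350 357 [ 0.4601 -0.2816  0.086 ]
280 349 359 [ 0.4679 -0.281   0.086 ]
288 348 358 [ 0.4758 -0.2817  0.086 ]
296 350 357 [ 0.4838 -0.2811  0.086 ]
304 349 356 [ 0.4919 -0.2818  0.086 ]
go [-0.1605  0.0838  0.4691] twist 0.0010284147540896434
```

arm_command([
  {"tx":-0.08,"ty":0.05,"tz":0.08},
  {"tx":-0.16,"ty":0.1,"tz":0.16},
  {"tx":-0.16,"ty":0.1,"tz":0.25},
  {"tx":-0.16,"ty":0.1,"tz":0.25},
  {"tx":-0.16,"ty":0.1,"tz":0.25},
  {"tx":-0.16,"ty":0.1,"tz":0.25},
  {"tx":-0.16,"ty":0.1,"tz":0.25},
  {"tx":-0.16,"ty":0.1,"tz":0.25},
])

```text
invalid input
```

```bash
python3 - <<'E'
from h import *
np.set_printoptions(precision=4,suppress=True)
s=get_state();print(s["t"],s["eef_pos"],s["ee_rot"],s["force"],s["moment"])
c=calibration("wrist");im=grab_frame("wrist");save("w2",im)
g=cv2.imread("pics/w2.png",0)
for r in range(120,320,12):
    x=np.where(g[r,290:420]<45)[0]+290
    if len(x): print(r,x.min(),x.max(),len(x),ray("wrist",(x.min(),r),.086,c),ray("wrist",(x.max()+1,r),.086,c))
E
```

```text
2.1167 [ 0.4178 -0.3091  0.2272] [-3.1414  0.0014 -3.1384] [-0.0471 -0.4036  0.3812] [-0.0954  0.0198  0.0078]
228 338 356 19 [ 0.419  -0.2962  0.086 ] [ 0.419  -0.2796  0.086 ]
240 338 356 19 [ 0.4299 -0.2961  0.086 ] [ 0.4299 -0.2793  0.086 ]
252 338 356 19 [ 0.4411 -0.296   0.086 ] [ 0.4411 -0.279   0.086 ]
264 338 355 18 [ 0.4524 -0.2958  0.086 ] [ 0.4524 -0.2796  0.086 ]
276 337 419 23 [ 0.464  -0.2966  0.086 ] [ 0.4639 -0.2209  0.086 ]
288 337 419 23 [ 0.4758 -0.2964  0.086 ] [ 0.4757 -0.2201  0.086 ]
300 337 419 23 [ 0.4879 -0.2963  0.086 ] [ 0.4877 -0.2192  0.086 ]
```

View pics/w2.png

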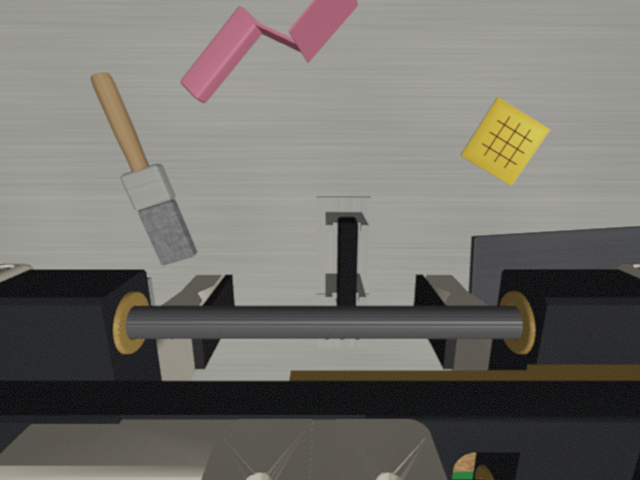

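The still picture puts the handle centreline at y≈-0.288 with yaw≈0, and its near end at row 218. The last move was refused because "twist" was missing.

arm_command([
  {"tx":-0.08,"ty":0.04,"tz":0.08,"twist":0},
  {"tx":-0.157,"ty":0.084,"tz":0.16,"twist":0},
  {"tx":-0.157,"ty":0.084,"tz":0.3,"twist":0},
  {"tx":-0.157,"ty":0.084,"tz":0.43,"twist":0},
  {"tx":-0.157,"ty":0.084,"tz":0.55,"twist":0},
  {"tx":-0.157,"ty":0.084,"tz":0.65,"twist":0},
  {"tx":-0.157,"ty":0.084,"tz":0.69,"twist":0},
  {"tx":-0.157,"ty":0.084,"tz":0.69,"twist":0},
], claw=1, grip_force=40)

```text
t: 2.83
eef_pos: [0.4538, -0.2913, 0.0516]
ee_rot: [3.14, -0.005, 3.138]
force: [-0.8, 0.5, 0.0]
width: 0.0879
gripper_force: 0.0
```

arm_command([
  {"tx":0,"ty":0,"tz":0,"twist":0},
  {"tx":0,"ty":0,"tz":0,"twist":0},
  {"tx":0,"ty":0,"tz":0,"twist":0},
  {"tx":0,"ty":0,"tz":0,"twist":0},
  {"tx":0,"ty":0,"tz":0,"twist":0},
  {"tx":0,"ty":0,"tz":0,"twist":0},
  {"tx":0,"ty":0,"tz":0,"twist":0},
  {"tx":0,"ty":0,"tz":0,"twist":0},
], claw=0, grip_force=50)

```text
t: 3.5
eef_pos: [0.4559, -0.2905, 0.0543]
ee_rot: [-3.142, 0.0, 3.14]
force: [0.7, 0.3, 0.2]
width: 0.0399
gripper_force: 0.0
```

```bash
python3 - <<'E'
from h import *
np.set_printoptions(precision=4,suppress=True)
s=get_state();print(s)
E
```

```text
{'t': 3.5, 'q': array([-0.2047,  0.3178, -0.499 ,  0.    , -0.7536, -1.3677]), 'qd': array([-0.0002,  0.0052, -0.0012, -0.001 ,  0.    , -0.0009]), 'joint_efforts': array([ -0.0118, -47.144 ,  21.3067,   5.0805,  -0.0706,   0.0003]), 'eef_pos': array([ 0.4559, -0.2905,  0.0543]), 'ee_rot': array([-3.1415,  0.0004,  3.14  ]), 'force': array([0.7188, 0.2748, 0.2415]), 'moment': array([-0.0513, -0.0526,  0.0053]), 'gripper_force': 0.0, 'width': 0.03986376169643769}
```

arm_command([
  {"tx":0,"ty":0.01,"tz":0,"twist":0},
  {"tx":0,"ty":0.01,"tz":0,"twist":0},
  {"tx":0,"ty":0.01,"tz":0,"twist":0},
  {"tx":0,"ty":0.01,"tz":0,"twist":0},
  {"tx":0,"ty":0.01,"tz":0,"twist":0},
  {"tx":0,"ty":0.01,"tz":0,"twist":0},
  {"tx":0,"ty":0.01,"tz":0,"twist":0},
  {"tx":0,"ty":0.01,"tz":0,"twist":0},
], claw=0, grip_force=50)

```text
t: 4.17
eef_pos: [0.4558, -0.288, 0.054]
ee_rot: [3.142, -0.0, 3.14]
force: [-0.0, 0.6, -0.4]
width: 0.0176
gripper_force: 50.0
```

```bash
python3 - <<'E'
from h import *
np.set_printoptions(precision=4,suppress=True)
s=get_state();print(s)
E
```

```text
{'t': 4.1667, 'q': array([-0.1999,  0.3164, -0.502 , -0.0001, -0.7525, -1.3725]), 'qd': array([-0.0014, -0.0004, -0.0017,  0.0014,  0.0001,  0.0003]), 'joint_efforts': array([ -0.5261, -46.817 ,  21.3025,   5.3345,  -0.0113,  -0.0098]), 'eef_pos': array([ 0.4558, -0.288 ,  0.054 ]), 'ee_rot': array([ 3.1415, -0.0001,  3.1399]), 'force': array([-0.0397,  0.6114, -0.3719]), 'moment': array([ 0.3641, -0.0131,  0.0168]), 'gripper_force': 49.983142018318176, 'width': 0.017591773236862004}
```

arm_command([
  {"tx":0,"ty":0,"tz":-0.03,"twist":0},
  {"tx":0,"ty":0,"tz":-0.09,"twist":0},
  {"tx":0,"ty":0,"tz":-0.17,"twist":0},
  {"tx":0,"ty":0,"tz":-0.25,"twist":0},
  {"tx":0,"ty":0,"tz":-0.32,"twist":0},
  {"tx":0,"ty":0,"tz":-0.37,"twist":0},
  {"tx":0,"ty":0,"tz":-0.4,"twist":0},
  {"tx":0,"ty":0,"tz":-0.4,"twist":0},
])

```text
t: 4.83
eef_pos: [0.4566, -0.2884, 0.156]
ee_rot: [-3.141, 0.003, 3.14]
force: [0.3, 0.0, -2.2]
width: 0.0178
gripper_force: 50.0
```

arm_command([
  {"tx":0.01,"ty":0.08,"tz":0,"twist":0},
  {"tx":0.03,"ty":0.2,"tz":0,"twist":0},
  {"tx":0.06,"ty":0.34,"tz":0,"twist":-0.01},
  {"tx":0.09,"ty":0.48,"tz":0,"twist":-0.022},
  {"tx":0.12,"ty":0.62,"tz":0,"twist":-0.022},
  {"tx":0.15,"ty":0.76,"tz":0,"twist":-0.022},
  {"tx":0.15,"ty":0.88,"tz":0.0,"twist":-0.022},
  {"tx":0.15,"ty":0.94,"tz":0.0,"twist":-0.022},
])

```text
t: 5.5
eef_pos: [0.4177, -0.0508, 0.1536]
ee_rot: [3.141, -0.0, -3.073]
force: [0.1, -0.1, -1.6]
width: 0.0177
gripper_force: 50.0
```

arm_command([
  {"tx":0,"ty":0.05,"tz":0.02,"twist":0},
  {"tx":0,"ty":0.1,"tz":0.06,"twist":0},
  {"tx":0,"ty":0.13,"tz":0.1,"twist":0},
  {"tx":0,"ty":0.13,"tz":0.13,"twist":0},
  {"tx":0,"ty":0.13,"tz":0.15,"twist":0},
  {"tx":0,"ty":0.13,"tz":0.15,"twist":0},
  {"tx":0,"ty":0.13,"tz":0.15,"twist":0},
  {"tx":0,"ty":0.13,"tz":0.15,"twist":0},
])

```text
t: 6.17
eef_pos: [0.4167, -0.021, 0.1167]
ee_rot: [-3.141, 0.0, -3.075]
force: [-0.2, -0.3, -0.9]
width: 0.0179
gripper_force: 50.0
```

```bash
python3 - <<'E'
from h import *
np.set_printoptions(precision=4,suppress=True)
s=get_state();print({k:s[k] for k in("t","eef_pos","ee_rot","force","moment","width")})
im=grab_frame("scene");save("s2",im)
im2=grab_frame("top");save("t2",im2)
p=s["eef_pos"]+[.09,0,-.03]; print(proj("scene",p),proj("top",p))
a=cv2.resize(im[200:360,210:430],None,fx=3,fy=3,interpolation=cv2.INTER_CUBIC)
save("v3",a)
E
```

```text
{'t': 6.1667, 'eef_pos': array([ 0.4167, -0.021 ,  0.1167]), 'ee_rot': array([-3.1415,  0.0001, -3.0749]), 'force': array([-0.2393, -0.3251, -0.8922]), 'moment': array([ 0.021 ,  0.0235, -0.0375]), 'width': 0.017878684397452223}
[305.6715 239.8867] [331.7384 254.7885]
```

View pics/v3.png

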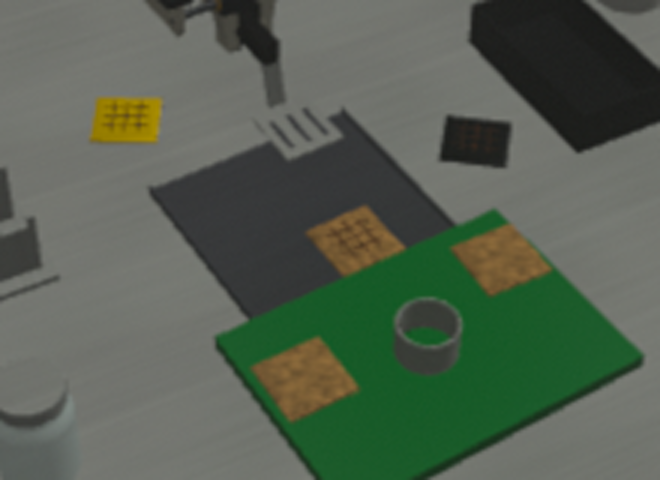

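The blade's front edge shows in the crop at (290,159) to (342,133), behind the biscuit and lined up with it.

```bash
python3 - <<'E'
from h import *
np.set_printoptions(precision=1,suppress=True)
p=np.array([.4175,-.021,.1167+.019]);Rz=R.from_euler("z",.067).as_matrix()
print("obs R",210+290/3,200+159/3,"L",210+342/3,200+133/3)
for a in np.radians([-8,-4,0,4,8]):
    piv=np.array([.045,0,-.01]); o=[]
    for q in ([.125,-.03,-.055],[.125,.03,-.055],[.055,-.03,-.055],[.055,.03,-.055]):
        v=np.array(q)-piv; v=np.array([v[0]*np.cos(a)-v[2]*np.sin(a),v[1],v[0]*np.sin(a)+v[2]*np.cos(a)])+piv
        w=p+Rz@v; o.append(proj("scene",w)); o.append(proj("top",w))
    print(np.degrees(a),*o)
im=cv2.imread("pics/t2.png")[225:285,295:365]
cv2.imwrite("pics/v4.png",cv2.resize(np.hstack([im]),None,fx=9,fy=9,interpolation=cv2.INTER_CUBIC))
E
```

```text
obs R 306.6666666666667 253.0 L 324.0 244.33333333333334
-8.0 [303.7 253.5] [339.8 245.1] [322.2 245.8] [318.1 246. ] [290.8 236.6] [341.2 269.5] [309.1 229.4] [319.1 270.4]
-4.0 [304.4 252.9] [339.8 243.5] [323.  245.2] [318.  244.3] [291.4 237.1] [341.1 268.3] [309.7 229.9] [319.1 269.2]
0.0 [305.  252.1] [339.9 241.9] [323.7 244.4] [318.  242.8] [292.  237.6] [341.1 267.1] [310.3 230.4] [319. 268.]
4.0 [305.5 251.2] [339.9 240.4] [324.3 243.5] [317.9 241.3] [292.5 238. ] [341. 266.] [310.9 230.8] [319.  266.9]
8.0 [306.  250.1] [339.9 239.1] [324.8 242.4] [317.9 240. ] [293.1 238.4] [341.  264.8] [311.5 231.1] [318.9 265.7]
```

View pics/v4.png

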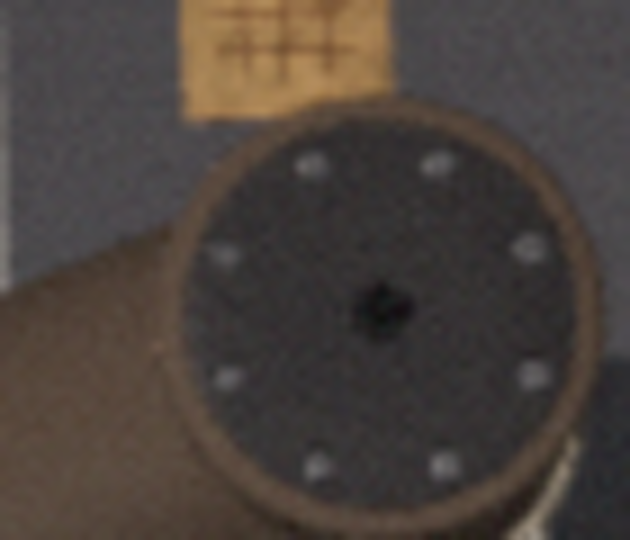

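arm_command([
  {"tx":0,"ty":0,"tz":0.03,"twist":0},
  {"tx":0,"ty":0,"tz":0.08,"twist":0},
  {"tx":0,"ty":0,"tz":0.13,"twist":0},
  {"tx":0,"ty":0,"tz":0.18,"twist":0},
  {"tx":0,"ty":0,"tz":0.22,"twist":0},
  {"tx":0,"ty":0,"tz":0.24,"twist":0},
  {"tx":0,"ty":0,"tz":0.25,"twist":0},
  {"tx":0,"ty":0,"tz":0.25,"twist":0},
])

```text
t: 6.93
eef_pos: [0.4164, -0.0207, 0.0537]
ee_rot: [-3.141, -0.001, -3.074]
force: [-0.4, -0.5, -2.1]
width: 0.0176
gripper_force: 50.0
```

```bash
cat > st.py <<'E'
from h import *
np.set_printoptions(precision=4,suppress=True)
s=get_state();print({k:s[k] for k in("t","eef_pos","ee_rot","force","moment","width")})
E
python3 st.py
```

```text
{'t': 6.9333, 'eef_pos': array([ 0.4164, -0.0207,  0.0537]), 'ee_rot': array([-3.1413, -0.0008, -3.0744]), 'force': array([-0.3826, -0.5262, -2.0866]), 'moment': array([0.0261, 0.0226, 0.0092]), 'width': 0.017614782010070978}
```

arm_command([
  {"tx":0,"ty":0,"tz":0.003,"twist":0},
  {"tx":0,"ty":0,"tz":0.006,"twist":0},
  {"tx":0,"ty":0,"tz":0.008,"twist":0},
  {"tx":0,"ty":0,"tz":0.008,"twist":0},
  {"tx":0,"ty":0,"tz":0.008,"twist":0},
  {"tx":0,"ty":0,"tz":0.008,"twist":0},
  {"tx":0,"ty":0,"tz":0.008,"twist":0},
  {"tx":0,"ty":0,"tz":0.008,"twist":0},
])

```text
t: 7.6
eef_pos: [0.4166, -0.0206, 0.0521]
ee_rot: [3.142, 0.0, -3.074]
force: [-0.3, -0.4, -1.8]
width: 0.0175
gripper_force: 50.0
```

```bash
python3 st.py
```

```text
{'t': 7.6, 'eef_pos': array([ 0.4166, -0.0206,  0.0521]), 'ee_rot': array([ 3.1416,  0.0001, -3.0742]), 'force': array([-0.2821, -0.4438, -1.8479]), 'moment': array([-0.0897,  0.0505, -0.0191]), 'width': 0.017511349659883255}
```

arm_command([
  {"tx":0,"ty":0,"tz":0.002,"twist":0},
  {"tx":0,"ty":0,"tz":0.004,"twist":0},
  {"tx":0,"ty":0,"tz":0.006,"twist":0},
  {"tx":0,"ty":0,"tz":0.008,"twist":0},
  {"tx":0,"ty":0,"tz":0.008,"twist":0},
  {"tx":0,"ty":0,"tz":0.008,"twist":0},
  {"tx":0,"ty":0,"tz":0.008,"twist":0},
  {"tx":0,"ty":0,"tz":0.008,"twist":0},
])

```text
t: 8.27
eef_pos: [0.4166, -0.0206, 0.0501]
ee_rot: [-3.142, -0.0, -3.074]
force: [0.5, -0.0, -3.0]
width: 0.0175
gripper_force: 50.0
```

arm_command([
  {"tx":0,"ty":0,"tz":0.002,"twist":0},
  {"tx":0,"ty":0,"tz":0.004,"twist":0},
  {"tx":0,"ty":0,"tz":0.006,"twist":0},
  {"tx":0,"ty":0,"tz":0.008,"twist":0},
  {"tx":0,"ty":0,"tz":0.008,"twist":0},
  {"tx":0,"ty":0,"tz":0.008,"twist":0},
  {"tx":0,"ty":0,"tz":0.008,"twist":0},
  {"tx":0,"ty":0,"tz":0.008,"twist":0},
])

```text
t: 8.93
eef_pos: [0.4166, -0.0206, 0.0481]
ee_rot: [3.142, 0.0, -3.074]
force: [-0.2, -0.6, -2.5]
width: 0.0176
gripper_force: 50.0
```

arm_command([
  {"tx":0,"ty":0,"tz":0.002,"twist":0},
  {"tx":0,"ty":0,"tz":0.004,"twist":0},
  {"tx":0,"ty":0,"tz":0.006,"twist":0},
  {"tx":0,"ty":0,"tz":0.008,"twist":0},
  {"tx":0,"ty":0,"tz":0.008,"twist":0},
  {"tx":0,"ty":0,"tz":0.008,"twist":0},
  {"tx":0,"ty":0,"tz":0.008,"twist":0},
  {"tx":0,"ty":0,"tz":0.008,"twist":0},
])

```text
t: 9.6
eef_pos: [0.4166, -0.0206, 0.0461]
ee_rot: [-3.142, 0.0, -3.074]
force: [-0.0, -0.3, -1.5]
width: 0.0176
gripper_force: 50.0
```

arm_command([
  {"tx":0,"ty":0,"tz":0.001,"twist":0},
  {"tx":0,"ty":0,"tz":0.002,"twist":0},
  {"tx":0,"ty":0,"tz":0.003,"twist":0},
  {"tx":0,"ty":0,"tz":0.004,"twist":0},
  {"tx":0,"ty":0,"tz":0.005,"twist":0},
  {"tx":0,"ty":0,"tz":0.006,"twist":0},
  {"tx":0,"ty":0,"tz":0.006,"twist":0},
  {"tx":0,"ty":0,"tz":0.006,"twist":0},
])

```text
t: 10.27
eef_pos: [0.4165, -0.0206, 0.0445]
ee_rot: [-3.142, -0.0, -3.074]
force: [1.2, -0.7, -1.7]
width: 0.018
gripper_force: 50.0
```

```bash
python3 st.py
```

```text
{'t': 10.2667, 'eef_pos': array([ 0.4165, -0.0206,  0.0445]), 'ee_rot': array([-3.1415, -0.0001, -3.0742]), 'force': array([ 1.161 , -0.7257, -1.7091]), 'moment': array([-0.0288,  0.0345, -0.023 ]), 'width': 0.018009541444161406}
```

arm_command([
  {"tx":0,"ty":0,"tz":0.001,"twist":0},
  {"tx":0,"ty":0,"tz":0.002,"twist":0},
  {"tx":0,"ty":0,"tz":0.003,"twist":0},
  {"tx":0,"ty":0,"tz":0.004,"twist":0},
  {"tx":0,"ty":0,"tz":0.005,"twist":0},
  {"tx":0,"ty":0,"tz":0.006,"twist":0},
  {"tx":0,"ty":0,"tz":0.006,"twist":0},
  {"tx":0,"ty":0,"tz":0.006,"twist":0},
])

```text
t: 10.93
eef_pos: [0.4164, -0.0206, 0.0431]
ee_rot: [-3.142, -0.0, -3.074]
force: [-3.1, -0.6, 3.0]
width: 0.0175
gripper_force: 50.0
```

```bash
python3 st.py
```

```text
{'t': 10.9333, 'eef_pos': array([ 0.4164, -0.0206,  0.0431]), 'ee_rot': array([-3.1416, -0.0001, -3.0742]), 'force': array([-3.1355, -0.5871,  3.037 ]), 'moment': array([0.0032, 0.6577, 0.0175]), 'width': 0.01754436969323387}
```

arm_command([
  {"tx":0,"ty":0,"tz":-0.002,"twist":0},
  {"tx":0,"ty":0,"tz":-0.003,"twist":0},
  {"tx":0,"ty":0,"tz":-0.003,"twist":0},
  {"tx":0,"ty":0,"tz":-0.003,"twist":0},
  {"tx":0,"ty":0,"tz":-0.003,"twist":0},
  {"tx":0,"ty":0,"tz":-0.003,"twist":0},
  {"tx":0,"ty":0,"tz":-0.003,"twist":0},
  {"tx":0,"ty":0,"tz":-0.003,"twist":0},
])

```text
t: 11.6
eef_pos: [0.4167, -0.0205, 0.0438]
ee_rot: [3.142, 0.0, -3.074]
force: [-0.2, -0.2, -1.6]
width: 0.0176
gripper_force: 50.0
```

```bash
python3 st.py
```

```text
{'t': 11.6, 'eef_pos': array([ 0.4167, -0.0205,  0.0438]), 'ee_rot': array([ 3.1415,  0.0001, -3.0742]), 'force': array([-0.1946, -0.2277, -1.5557]), 'moment': array([-0.0333, -0.0936, -0.0133]), 'width': 0.01756796544756328}
```

arm_command([
  {"tx":-0.01,"ty":0,"tz":0,"twist":0},
  {"tx":-0.02,"ty":0,"tz":0,"twist":0},
  {"tx":-0.035,"ty":0,"tz":0,"twist":0},
  {"tx":-0.05,"ty":0,"tz":0,"twist":0},
  {"tx":-0.065,"ty":0,"tz":0,"twist":0},
  {"tx":-0.08,"ty":0,"tz":0,"twist":0},
  {"tx":-0.08,"ty":0,"tz":0,"twist":0},
  {"tx":-0.08,"ty":0,"tz":0,"twist":0},
])

```text
t: 12.27
eef_pos: [0.4369, -0.0192, 0.0437]
ee_rot: [3.142, 0.0, -3.074]
force: [0.6, 0.6, -1.5]
width: 0.0178
gripper_force: 50.0
```

```bash
python3 st.py; python3 - <<'E'
from h import *
im=grab_frame("scene");save("s3",im)
save("v5",cv2.resize(im[225:315,270:390],None,fx=6,fy=6,interpolation=cv2.INTER_CUBIC))
E
```

```text
{'t': 12.2667, 'eef_pos': array([ 0.4369, -0.0192,  0.0437]), 'ee_rot': array([ 3.1416,  0.0002, -3.0744]), 'force': array([ 0.6441,  0.6208, -1.4688]), 'moment': array([ 0.0111, -0.1743, -0.0098]), 'width': 0.017819242149638048}
```

View pics/v5.png

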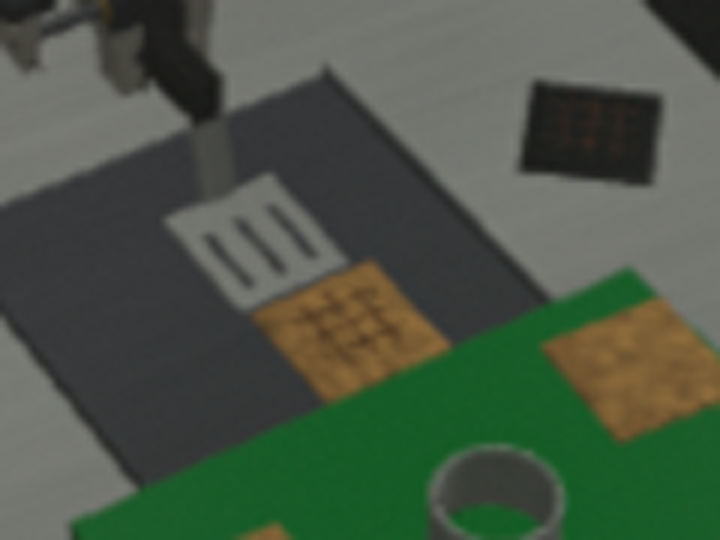

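The blade's front edge is right behind the biscuit's near edge, at crop (245,310) to (345,260) against the biscuit at (255,315) to (375,262). It sits about 7 mm too far to the biscuit's right, so I'll shift left and go under.

arm_command([
  {"tx":0,"ty":0.008,"tz":0,"twist":0},
  {"tx":0,"ty":0.016,"tz":0,"twist":0},
  {"tx":0,"ty":0.024,"tz":0,"twist":0},
  {"tx":-0.01,"ty":0.024,"tz":0,"twist":0},
  {"tx":-0.02,"ty":0.024,"tz":0,"twist":0},
  {"tx":-0.03,"ty":0.024,"tz":0,"twist":0},
  {"tx":-0.04,"ty":0.024,"tz":0,"twist":0},
  {"tx":-0.04,"ty":0.024,"tz":0,"twist":0},
])

```text
t: 12.98
eef_pos: [0.4468, -0.0124, 0.0438]
ee_rot: [3.142, 0.0, -3.074]
force: [0.6, -0.5, -0.9]
width: 0.0181
gripper_force: 50.0
```

```bash
python3 st.py
```

```text
{'t': 12.9833, 'eef_pos': array([ 0.4468, -0.0124,  0.0438]), 'ee_rot': array([ 3.1416,  0.0004, -3.0741]), 'force': array([ 0.5784, -0.4557, -0.9378]), 'moment': array([-0.0166, -0.0737,  0.0409]), 'width': 0.01807662163330508}
```

arm_command([
  {"tx":-0.004,"ty":0,"tz":0,"twist":0},
  {"tx":-0.008,"ty":0,"tz":0,"twist":0},
  {"tx":-0.012,"ty":0,"tz":0,"twist":0},
  {"tx":-0.016,"ty":0,"tz":0,"twist":0},
  {"tx":-0.02,"ty":0,"tz":0,"twist":0},
  {"tx":-0.02,"ty":0,"tz":0,"twist":0},
  {"tx":-0.02,"ty":0,"tz":0,"twist":0},
  {"tx":-0.02,"ty":0,"tz":0,"twist":0},
])

```text
t: 13.65
eef_pos: [0.4513, -0.0122, 0.0438]
ee_rot: [3.142, 0.0, -3.074]
force: [1.1, -0.5, -1.8]
width: 0.0176
gripper_force: 50.0
```

```bash
python3 st.py
```

```text
{'t': 13.65, 'eef_pos': array([ 0.4513, -0.0122,  0.0438]), 'ee_rot': array([ 3.1415,  0.0003, -3.0742]), 'force': array([ 1.0844, -0.5341, -1.7953]), 'moment': array([-0.1231, -0.1111, -0.0616]), 'width': 0.01755555771908171}
```

arm_command([
  {"tx":-0.003,"ty":0,"tz":0,"twist":0},
  {"tx":-0.006,"ty":0,"tz":0,"twist":0},
  {"tx":-0.009,"ty":0,"tz":0,"twist":0},
  {"tx":-0.012,"ty":0,"tz":0,"twist":0},
  {"tx":-0.014,"ty":0,"tz":0,"twist":0},
  {"tx":-0.016,"ty":0,"tz":0,"twist":0},
  {"tx":-0.016,"ty":0,"tz":0,"twist":0},
  {"tx":-0.016,"ty":0,"tz":0,"twist":0},
])

```text
t: 14.32
eef_pos: [0.4551, -0.012, 0.0438]
ee_rot: [3.142, 0.0, -3.074]
force: [-1.0, -0.1, -1.0]
width: 0.0175
gripper_force: 50.0
```

```bash
python3 st.py;  python3 - <<'E'
from h import *
im=grab_frame("scene");save("s4",im)
save("v6",cv2.resize(im[245:315,290:380],None,fx=8,fy=8,interpolation=cv2.INTER_CUBIC))
E
```

```text
{'t': 14.3167, 'eef_pos': array([ 0.4551, -0.012 ,  0.0438]), 'ee_rot': array([ 3.1416,  0.0001, -3.0742]), 'force': array([-1.0099, -0.1282, -1.0119]), 'moment': array([-0.0388,  0.3855,  0.0286]), 'width': 0.017496630034564056}
```

View pics/v6.png

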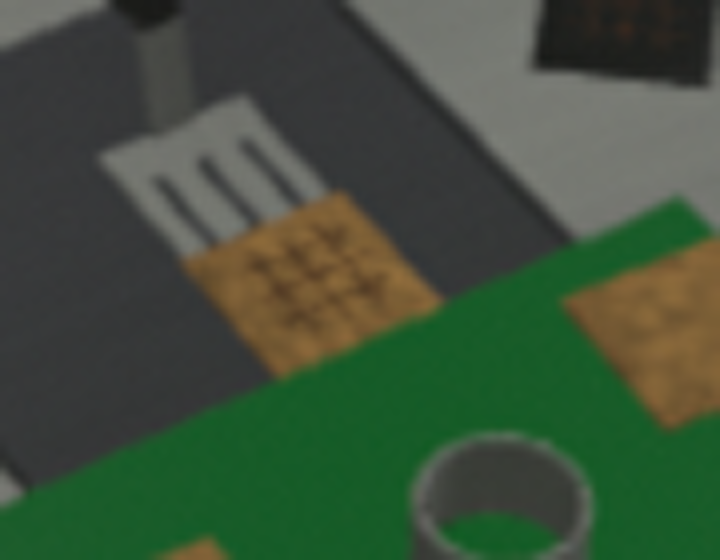

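The blade now reaches under the biscuit's near edge at crop (185,260) to (345,195). It is laterally aligned, and the biscuit is at the board edge.

arm_command([
  {"tx":-0.001,"ty":0,"tz":0,"twist":0},
  {"tx":-0.002,"ty":0,"tz":0,"twist":0},
  {"tx":-0.003,"ty":0,"tz":0,"twist":0},
  {"tx":-0.004,"ty":0,"tz":0,"twist":0},
  {"tx":-0.005,"ty":0,"tz":0,"twist":0},
  {"tx":-0.006,"ty":0,"tz":0,"twist":0},
  {"tx":-0.007,"ty":0,"tz":0,"twist":0},
  {"tx":-0.008,"ty":0,"tz":0,"twist":0},
])

```text
t: 15.03
eef_pos: [0.4571, -0.0118, 0.0438]
ee_rot: [3.142, -0.0, -3.074]
force: [-0.8, -1.0, -0.3]
width: 0.0176
gripper_force: 50.0
```

```bash
python3 st.py
```

```text
{'t': 15.0333, 'eef_pos': array([ 0.4571, -0.0118,  0.0438]), 'ee_rot': array([ 3.1416, -0.    , -3.0743]), 'force': array([-0.7553, -1.0244, -0.3023]), 'moment': array([-0.11  ,  0.3354,  0.0187]), 'width': 0.017642906661501045}
```

arm_command([
  {"tx":-0.003,"ty":0,"tz":-0.002,"twist":0},
  {"tx":-0.006,"ty":0,"tz":-0.004,"twist":0},
  {"tx":-0.009,"ty":0,"tz":-0.006,"twist":0},
  {"tx":-0.012,"ty":0,"tz":-0.008,"twist":0},
  {"tx":-0.015,"ty":0,"tz":-0.01,"twist":0},
  {"tx":-0.018,"ty":0,"tz":-0.012,"twist":0},
  {"tx":-0.02,"ty":0,"tz":-0.014,"twist":0},
  {"tx":-0.02,"ty":0,"tz":-0.014,"twist":0},
])

```text
t: 15.7
eef_pos: [0.4622, -0.0115, 0.0474]
ee_rot: [3.142, 0.0, -3.074]
force: [-0.3, -0.7, -2.2]
width: 0.0174
gripper_force: 50.0
```

```bash
python3 st.py
```

```text
{'t': 15.7, 'eef_pos': array([ 0.4622, -0.0115,  0.0474]), 'ee_rot': array([ 3.1416,  0.0002, -3.0742]), 'force': array([-0.2729, -0.748 , -2.175 ]), 'moment': array([-0.057 ,  0.132 ,  0.0068]), 'width': 0.017369704344061078}
```

arm_command([
  {"tx":-0.001,"ty":0,"tz":-0.01,"twist":0},
  {"tx":-0.003,"ty":0,"tz":-0.02,"twist":0},
  {"tx":-0.006,"ty":0,"tz":-0.03,"twist":0},
  {"tx":-0.01,"ty":0,"tz":-0.042,"twist":0},
  {"tx":-0.015,"ty":0,"tz":-0.052,"twist":0},
  {"tx":-0.02,"ty":0,"tz":-0.062,"twist":0},
  {"tx":-0.025,"ty":0,"tz":-0.07,"twist":0},
  {"tx":-0.031,"ty":0,"tz":-0.078,"twist":0},
])

```text
t: 16.37
eef_pos: [0.4699, -0.011, 0.0671]
ee_rot: [3.142, 0.0, -3.074]
force: [-0.3, 0.1, -1.4]
width: 0.0179
gripper_force: 50.0
```

```bash
python3 st.py;  python3 - <<'E'
from h import *
im=grab_frame("scene");save("s5",im)
save("v7",cv2.resize(im[225:315,280:400],None,fx=6,fy=6,interpolation=cv2.INTER_CUBIC))
E
```

```text
{'t': 16.3667, 'eef_pos': array([ 0.4699, -0.011 ,  0.0671]), 'ee_rot': array([ 3.1415,  0.0001, -3.0743]), 'force': array([-0.2798,  0.1413, -1.3812]), 'moment': array([-0.0501,  0.1924, -0.0177]), 'width': 0.017879291518703995}
```

View pics/v7.png

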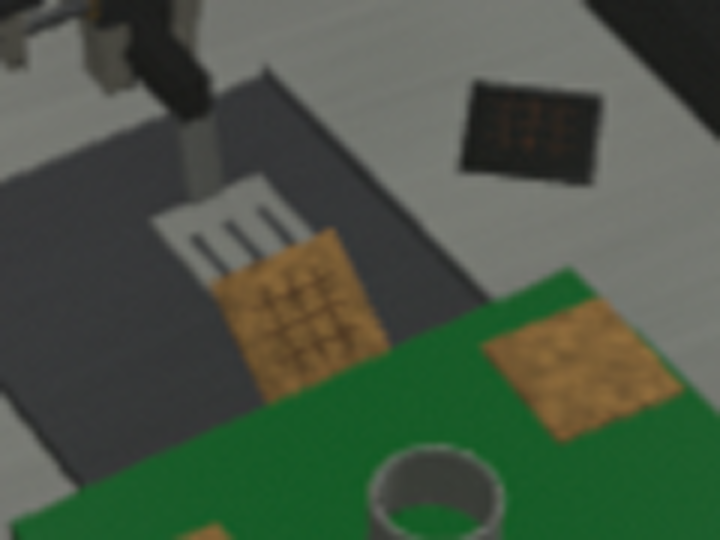

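The biscuit is tilted about 30° on the blade, with its far edge held at the board's edge. I'll continue the arc.

arm_command([
  {"tx":-0.008,"ty":0,"tz":-0.01,"twist":0},
  {"tx":-0.016,"ty":0,"tz":-0.02,"twist":0},
  {"tx":-0.025,"ty":0,"tz":-0.03,"twist":0},
  {"tx":-0.034,"ty":0,"tz":-0.038,"twist":0},
  {"tx":-0.043,"ty":0,"tz":-0.046,"twist":0},
  {"tx":-0.053,"ty":0,"tz":-0.053,"twist":0},
  {"tx":-0.062,"ty":0,"tz":-0.059,"twist":0},
  {"tx":-0.072,"ty":0,"tz":-0.065,"twist":0},
])

```text
t: 17.08
eef_pos: [0.488, -0.0098, 0.0832]
ee_rot: [-3.142, -0.0, -3.074]
force: [0.2, 0.3, -2.6]
width: 0.0178
gripper_force: 50.0
```

```bash
python3 st.py;  python3 - <<'E'
from h import *
im=grab_frame("scene");save("s6",im)
print([(d["rect"],d["score"]) for d in boxes_of("biscuit","scene")[:4]])
E
```

```text
{'t': 17.0833, 'eef_pos': array([ 0.488 , -0.0098,  0.0832]), 'ee_rot': array([-3.1416, -0.    , -3.0742]), 'force': array([ 0.2369,  0.2561, -2.6334]), 'moment': array([0.0028, 0.0973, 0.0423]), 'width': 0.017762542350455796}
[([240.3, 232.4, 262.7, 250.1], 0.87), ([317.4, 264.4, 345.1, 293.1], 0.73), ([354.6, 237.1, 380.3, 256.3], 0.62)]
```

```bash
python3 - <<'E'
from h import *
np.set_printoptions(precision=1,suppress=True)
S=np.array([.64,-.0215,0]);Rz=R.from_euler("z",.069).as_matrix()
for th in (0,30,56,75,90):
    a=np.radians(th); P=[]
    for u in(0,66):
        for y in(-.015,.051): P.append(proj("scene",S+Rz@[-.001*u*np.cos(a)-.001,y,.007+.001*u*np.sin(a)]))
    P=np.array(P); print(th,P.min(0),P.max(0))
for n,b in(("s4",(290,245)),("s5",0),("s6",0)):
    im=cv2.cvtColor(cv2.imread(f"pics/{n}.png"),cv2.COLOR_BGR2HSV)[245:310,290:350]
    m=((im[...,0]>8)&(im[...,0]<24)&(im[...,1]>90)).astype(np.uint8)
    k,_,st,_=cv2.connectedComponentsWithStats(m); i=1+st[1:,4].argmax(); print(n,st[i][:2]+[290,245],st[i][:2]+st[i][2:4]+[290,245])
E
```

```text
0 [310.5 269.4] [343.8 293.1]
30 [312.3 262.7] [343.8 293.1]
56 [316.4 261.3] [343.8 293.1]
75 [320.5 263.2] [343.8 293.1]
90 [323.5 266.4] [344.9 293.1]
s4 [313 269] [345 292]
s5 [315 263] [345 292]
s6 [321 263] [345 291]
```

arm_command([
  {"tx":-0.01,"ty":0,"tz":-0.004,"twist":0},
  {"tx":-0.02,"ty":0,"tz":-0.008,"twist":0},
  {"tx":-0.03,"ty":0,"tz":-0.012,"twist":0},
  {"tx":-0.04,"ty":0,"tz":-0.015,"twist":0},
  {"tx":-0.05,"ty":0,"tz":-0.017,"twist":0},
  {"tx":-0.06,"ty":0,"tz":-0.019,"twist":0},
  {"tx":-0.07,"ty":0,"tz":-0.02,"twist":0},
  {"tx":-0.07,"ty":0,"tz":-0.02,"twist":0},
])

```text
t: 17.85
eef_pos: [0.5058, -0.0085, 0.0881]
ee_rot: [-3.142, 0.0, -3.074]
force: [0.1, 0.6, -1.9]
width: 0.0176
gripper_force: 50.0
```

```bash
python3 st.py; cat > seg.py <<'E'
from h import *
import sys
n=sys.argv[1]; save(n,grab_frame("scene"))
im=cv2.cvtColor(cv2.imread(f"pics/{n}.png"),cv2.COLOR_BGR2HSV)[235:325,290:353]
m=((im[...,0]>8)&(im[...,0]<24)&(im[...,1]>90)).astype(np.uint8)
k,_,st,c=cv2.connectedComponentsWithStats(m); i=1+st[1:,4].argmax(); print(n,st[i][:2]+[290,235],st[i][:2]+st[i][2:4]+[290,235],st[i][4],c[i]+[290,235])
E
python3 seg.py s7
```

```text
{'t': 17.85, 'eef_pos': array([ 0.5058, -0.0085,  0.0881]), 'ee_rot': array([-3.1416,  0.0004, -3.0741]), 'force': array([ 0.1277,  0.6256, -1.9401]), 'moment': array([-0.0427,  0.0343,  0.046 ]), 'width': 0.01757284591097772}
s7 [325 268] [347 291] 279 [335.14695341 279.19713262]
```

arm_command([
  {"tx":-0.008,"ty":0,"tz":0,"twist":0},
  {"tx":-0.016,"ty":0,"tz":0,"twist":0},
  {"tx":-0.024,"ty":0,"tz":0,"twist":0},
  {"tx":-0.032,"ty":0,"tz":0,"twist":0},
  {"tx":-0.04,"ty":0,"tz":0,"twist":0},
  {"tx":-0.048,"ty":0,"tz":0,"twist":0},
  {"tx":-0.056,"ty":0,"tz":0,"twist":0},
  {"tx":-0.06,"ty":0,"tz":0,"twist":0},
])

```text
t: 18.57
eef_pos: [0.5205, -0.0076, 0.088]
ee_rot: [-3.142, 0.0, -3.074]
force: [0.4, 0.5, -1.8]
width: 0.0177
gripper_force: 50.0
```

```bash
python3 st.py; python3 seg.py s8
```

```text
{'t': 18.5667, 'eef_pos': array([ 0.5205, -0.0076,  0.088 ]), 'ee_rot': array([-3.1416,  0.    , -3.0742]), 'force': array([ 0.4228,  0.5046, -1.7853]), 'moment': array([-0.0307, -0.0121,  0.0255]), 'width': 0.017671096887500345}
s8 [321 278] [353 300] 398 [337.46231156 288.33417085]
```

```bash
python3 - <<'E'
from h import *
np.set_printoptions(precision=1,suppress=True)
S=np.array([.64,-.0215,0]);Rz=R.from_euler("z",.069).as_matrix()
n="s9"; save(n,grab_frame("scene"))
bg=cv2.imread(f"pics/{n}.png")
im=cv2.cvtColor(bg,cv2.COLOR_BGR2HSV)[235:325,290:380]
m=((im[...,0]>8)&(im[...,0]<24)&(im[...,1]>90)).astype(np.uint8)
k,_,st,c=cv2.connectedComponentsWithStats(m)
print([(st[i][:2]+[290,235],st[i][:2]+st[i][2:4]+[290,235],st[i][4],c[i]+[290,235]) for i in range(1,k) if st[i][4]>40])
for x0 in(.01,.023,.035):
    P=np.array([proj("scene",S+Rz@[x0+a,.018+b,.019]) for a in(-.033,.033) for b in(-.033,.033)]); print(x0,P.min(0),P.max(0),P.mean(0))
save("v8",cv2.resize(bg[225:325,280:400,::-1],None,fx=6,fy=6,interpolation=cv2.INTER_CUBIC))
E
```

```text
[(array([361, 275]), array([380, 298]), np.int32(271), array([372.5, 285.8])), (array([321, 278]), array([354, 300]), np.int32(398), array([337.6, 288.4])), (array([295, 313]), array([325, 325]), np.int32(220), array([310.3, 320.2]))]
0.01 [319.2 275.8] [353.4 300.5] [336.2 288. ]
0.023 [321.8 278.7] [356.2 303.6] [338.9 291. ]
0.035 [324.2 281.4] [358.9 306.6] [341.5 293.8]
```

View pics/v8.png

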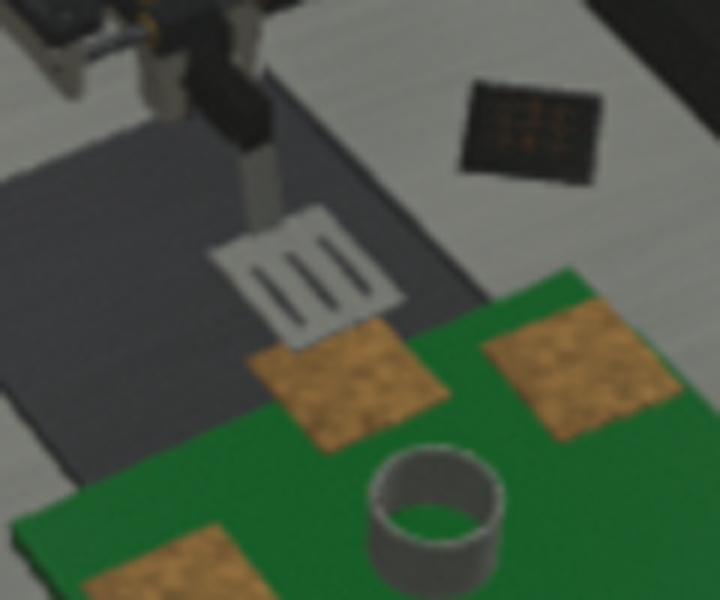

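The biscuit lies plain side up on the board, at crop (350,385). The cutter and neighbouring biscuits are undisturbed. Next I retreat upward and check how far it overhangs.

arm_command([
  {"tx":0.02,"ty":0,"tz":-0.04,"twist":0},
  {"tx":0.06,"ty":0,"tz":-0.12,"twist":0},
  {"tx":0.12,"ty":-0.04,"tz":-0.2,"twist":0},
  {"tx":0.18,"ty":-0.14,"tz":-0.25,"twist":0},
  {"tx":0.24,"ty":-0.27,"tz":-0.25,"twist":0},
  {"tx":0.24,"ty":-0.4,"tz":-0.25,"twist":0},
  {"tx":0.24,"ty":-0.52,"tz":-0.25,"twist":0.01},
  {"tx":0.24,"ty":-0.6,"tz":-0.25,"twist":0.021},
])

```text
t: 19.33
eef_pos: [0.4698, -0.1632, 0.1518]
ee_rot: [-3.141, 0.001, 3.141]
force: [1.0, -0.5, -2.1]
width: 0.0178
gripper_force: 50.0
```

```bash
python3 st.py; python3 - <<'E'
from h import *
np.set_printoptions(precision=4,suppress=True)
im=grab_frame("top");save("t3",im)
h=cv2.cvtColor(im,cv2.COLOR_RGB2HSV)[180:245,300:355]
m=((h[...,0]>8)&(h[...,0]<24)&(h[...,1]>90)).astype(np.uint8)
k,_,st,c=cv2.connectedComponentsWithStats(m);i=1+st[1:,4].argmax();u=c[i]+[300,180]
r=cv2.minAreaRect(np.argwhere(_==i)[:,::-1].astype(np.float32))
S=np.array([.64,-.0215,0]);Rz=R.from_euler("z",.069).as_matrix()
print(st[i],u,r,Rz.T@(ray("top",u+.5,.021)-S))
hg=cv2.cvtColor(im,cv2.COLOR_RGB2HSV)[130:245,260:400]
g=((hg[...,0]>40)&(hg[...,0]<80)&(hg[...,1]>120)).astype(np.uint8)
for col in range(285,380,12):
    y=np.where(g[:,col-260])[0]; print(col,y.max()+130,(Rz.T@(ray("top",(col+.5,y.max()+131),.014)-S))[:2] if len(y) else "")
go([.4558,-.288,.156],np.pi)
E
```

```text
{'t': 19.3333, 'eef_pos': array([ 0.4698, -0.1632,  0.1518]), 'ee_rot': array([-3.1415,  0.0014,  3.1414]), 'force': array([ 0.9799, -0.4864, -2.055 ]), 'moment': array([-0.0399, -0.0617, -0.0534]), 'width': 0.017841302448826077}
[ 14  19  24  23 431] [325.0766 208.1044] ((25.5, 30.0), (22.0, 23.0), 90.0) [0.0134 0.0189 0.021 ]
285 214 [0.001  0.1345]
297 214 [-0.0004  0.1001]
309 214 [-0.0018  0.0657]
321 198 [0.0441 0.0292]
333 197 [ 0.0456 -0.0055]
345 212 [-0.0003 -0.0379]
357 212 [-0.0017 -0.0724]
369 211 [-0.0002 -0.1071]
go [ 0.0551 -0.4923 -0.0174] twist -0.0011976081870902237
```

arm_command([
  {"tx":0.01,"ty":-0.06,"tz":-0.005,"twist":0},
  {"tx":0.02,"ty":-0.16,"tz":-0.01,"twist":0},
  {"tx":0.04,"ty":-0.28,"tz":-0.017,"twist":0},
  {"tx":0.055,"ty":-0.38,"tz":-0.017,"twist":0},
  {"tx":0.055,"ty":-0.45,"tz":-0.017,"twist":0},
  {"tx":0.055,"ty":-0.492,"tz":-0.017,"twist":0},
  {"tx":0.055,"ty":-0.492,"tz":-0.017,"twist":0},
  {"tx":0.055,"ty":-0.492,"tz":-0.017,"twist":0},
])

```text
t: 20.05
eef_pos: [0.4565, -0.2843, 0.155]
ee_rot: [3.141, -0.0, -3.141]
force: [0.1, -0.1, -2.4]
width: 0.0175
gripper_force: 50.0
```

arm_command([
  {"tx":0,"ty":0,"tz":0.03,"twist":0},
  {"tx":0,"ty":0,"tz":0.08,"twist":0},
  {"tx":0,"ty":0,"tz":0.13,"twist":0},
  {"tx":0,"ty":0,"tz":0.18,"twist":0},
  {"tx":0,"ty":0,"tz":0.22,"twist":0},
  {"tx":0,"ty":0,"tz":0.24,"twist":0},
  {"tx":0,"ty":0,"tz":0.24,"twist":0},
  {"tx":0,"ty":0,"tz":0.24,"twist":0},
])

```text
t: 20.72
eef_pos: [0.457, -0.284, 0.0948]
ee_rot: [-3.142, -0.0, -3.139]
force: [0.3, 0.5, -1.9]
width: 0.0178
gripper_force: 50.0
```

```bash
python3 st.py; python3 -c "
from h import *
go([.4558,-.288,.0545],3.1399)"
```

```text
{'t': 20.7167, 'eef_pos': array([ 0.457 , -0.284 ,  0.0948]), 'ee_rot': array([-3.1415, -0.0004, -3.1395]), 'force': array([ 0.3044,  0.5388, -1.8651]), 'moment': array([-0.0789,  0.0206,  0.0338]), 'width': 0.01777622935898783}
go [ 0.0046 -0.0159  0.1613] twist 0.0012164006991487676
```

arm_command([
  {"tx":0.004,"ty":-0.016,"tz":0,"twist":0.001},
  {"tx":0.004,"ty":-0.016,"tz":0.02,"twist":0.001},
  {"tx":0.004,"ty":-0.016,"tz":0.05,"twist":0.001},
  {"tx":0.004,"ty":-0.016,"tz":0.08,"twist":0.001},
  {"tx":0.004,"ty":-0.016,"tz":0.11,"twist":0.001},
  {"tx":0.004,"ty":-0.016,"tz":0.14,"twist":0.001},
  {"tx":0.004,"ty":-0.016,"tz":0.155,"twist":0.001},
  {"tx":0.004,"ty":-0.016,"tz":0.157,"twist":0.001},
])

```text
t: 21.38
eef_pos: [0.4552, -0.2882, 0.0544]
ee_rot: [3.141, -0.002, 3.14]
force: [-0.2, -0.3, -0.8]
width: 0.0177
gripper_force: 50.0
```

```bash
python3 st.py
```

```text
{'t': 21.3833, 'eef_pos': array([ 0.4552, -0.2882,  0.0544]), 'ee_rot': array([ 3.1412, -0.0019,  3.1398]), 'force': array([-0.1645, -0.268 , -0.7795]), 'moment': array([-0.0146,  0.0657, -0.049 ]), 'width': 0.017725767923301022}
```

arm_command([
  {"tx":0,"ty":0,"tz":0,"twist":0},
  {"tx":0,"ty":0,"tz":0,"twist":0},
  {"tx":0,"ty":0,"tz":0,"twist":0},
  {"tx":0,"ty":0,"tz":0,"twist":0},
  {"tx":0,"ty":0,"tz":0,"twist":0},
  {"tx":0,"ty":0,"tz":0,"twist":0},
  {"tx":0,"ty":0,"tz":0,"twist":0},
  {"tx":0,"ty":0,"tz":0,"twist":0},
], claw=1)

```text
t: 22.05
eef_pos: [0.4559, -0.2883, 0.0557]
ee_rot: [-3.142, 0.0, 3.14]
force: [-0.3, 0.1, -0.3]
width: 0.0656
gripper_force: 0.0
```

arm_command([
  {"tx":0,"ty":0,"tz":-0.03,"twist":0},
  {"tx":0,"ty":0,"tz":-0.08,"twist":0},
  {"tx":0,"ty":0,"tz":-0.16,"twist":0},
  {"tx":0,"ty":0,"tz":-0.28,"twist":0},
  {"tx":0,"ty":0,"tz":-0.4,"twist":0},
  {"tx":0.06,"ty":0,"tz":-0.55,"twist":0},
  {"tx":0.12,"ty":0,"tz":-0.65,"twist":0},
  {"tx":0.16,"ty":0,"tz":-0.69,"twist":0},
])

```text
t: 22.72
eef_pos: [0.4163, -0.2889, 0.2329]
ee_rot: [-3.139, 0.006, 3.14]
force: [-0.0, 0.7, 0.1]
width: 0.0876
gripper_force: 0.0
```

arm_command([
  {"tx":0,"ty":0,"tz":0,"twist":0},
  {"tx":0,"ty":0,"tz":0,"twist":0},
  {"tx":0,"ty":0,"tz":0,"twist":0},
  {"tx":0,"ty":0,"tz":0,"twist":0},
  {"tx":0,"ty":0,"tz":0,"twist":0},
  {"tx":0,"ty":0,"tz":0,"twist":0},
  {"tx":0,"ty":0,"tz":0,"twist":0},
  {"tx":0,"ty":0,"tz":0,"twist":0},
])

```text
t: 23.38
eef_pos: [0.4159, -0.2882, 0.2276]
ee_rot: [3.141, -0.001, 3.14]
force: [1.0, -0.4, 0.7]
width: 0.0877
gripper_force: 0.0
```

```bash
python3 st.py; python3 - <<'E'
from h import *
np.set_printoptions(precision=4,suppress=True)
c=calibration("wrist");im=grab_frame("wrist");save("w3",im)
g=cv2.imread("pics/w3.png",0)
for r in range(200,270,8):
    x=np.where(g[r,290:420]<45)[0]+290
    if len(x): print(r,x.min(),x.max(),len(x),ray("wrist",(x.min(),r),.086,c),ray("wrist",(x.max()+1,r),.086,c))
col=g[190:300,346]; print("near end row",190+np.where(col<45)[0].min(), ray("wrist",(346,190+np.where(col<45)[0].min()),.086,c))
E
```

```text
{'t': 23.3833, 'eef_pos': array([ 0.4159, -0.2882,  0.2276]), 'ee_rot': array([ 3.1414, -0.0009,  3.1399]), 'force': array([ 0.9978, -0.4037,  0.6899]), 'moment': array([-0.0009, -0.0574, -0.0107]), 'width': 0.08769495777497642}
224 315 333 19 [ 0.4132 -0.2955  0.086 ] [ 0.4133 -0.2789  0.086 ]
232 315 332 18 [ 0.4205 -0.2956  0.086 ] [ 0.4205 -0.2797  0.086 ]
240 315 332 18 [ 0.4278 -0.2956  0.086 ] [ 0.4278 -0.2797  0.086 ]
248 315 332 18 [ 0.4352 -0.2957  0.086 ] [ 0.4353 -0.2796  0.086 ]
256 316 332 17 [ 0.4427 -0.2949  0.086 ] [ 0.4428 -0.2796  0.086 ]
264 315 332 18 [ 0.4503 -0.2959  0.086 ] [ 0.4504 -0.2796  0.086 ]Traceback (most recent call last):
  File "<stdin>", line 8, in <module>
    return umr_minimum(a, axis, None, out, keepdims, initial, where)
ValueError: zero-size array to reduction operation minimum which has no identity
```

The handle is back within about 1 mm of where it first lay, at the same height and level in both notches.

```bash
python3 -c "
from station import *
print(job_done())"
```

```text
the job is handed in; nothing more can be done
None
```

I turned the biscuit upside down; it lies flat on the board with its centre about 13 mm past the near edge. The turner is back in both notches of its rest and let go. The job is handed in, but no verdict came back.

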